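# Lay out a gearbox kit in order of size

### The arm

A 6-joint arm with a two-finger parallel gripper is mounted at the origin on the work surface. World frame = base frame: x ahead of the robot, y to its left, z up, the work surface at z = 0. Lengths are in m, angles in rad, forces in N, time in s.
With the tool pointing down it reaches from about 0.425 to 0.925 m from the base axis. Payload 12.5 kg.
Tool frame: the origin (TCP) lies at the very end of the fingers, on their centre line; the grasp point (between the pads) lies 19 mm behind it; z points along the fingers, x is the direction in which the jaws open and shut, and the axes are right-handed (so a half turn about z gives the same grasp; the last joint's range is limited). The gripper opens to 85 mm and grips with 20 to 120 N. Pads are 22 mm wide; open, the fingers measure 114 mm over their backs; the gripper's body (76 mm by 85 mm) begins 54 mm behind the grasp point. The pads swing forward as they close: fully open they stand 13 mm farther back than shut.
Start: joints at [1.025, 0.491, 1.559, -0, 1.092, -0.106], TCP at [0.266, 0.566, 0.231] pointing down, gripper open.
Joint ranges: [-3.1, 3.1], [-0.84, 2.19], [0.05, 2.79], [-1.13, 4.28], [0.06, 2.93], [-2.69, 2.69]. Speed limits (rad/s): [2.22, 2.22, 2.79, 3.14, 3.14, 3.14].

### API

Orientations are given as a rotation vector (axis times angle).
In Python, from station import get_obs, viewer, order gives the robot as it stands.
- The arm moves only by the shell command python3 -m creep 'ROWS' [FORCE]. ROWS is JSON, a list of rows, each a list of 3 entries, a list of its own where there are three numbers: the turn, a rotation vector about the world's x, y, z in units of 8 degrees (1.0 is 8 degrees), then the shift along the world's x, y, z in units of 50 mm (1.0 is 50 mm), then the gripper's target within -1 to 1 (fully open at 1, half-way at 0, shut at -1). A call has exactly 5 rows; each row is the pose to reach, as a shift and turn from the pose commanded when the call began; what a row does not reach only later rows make up. A row lasts 1/10 s, in which the tool goes at most 50 mm and 8.59 degrees, less where a joint would pass 70% of its speed; a pose out of reach is approached as far as the arm can. A call with a gripper value outside its range is refused whole. The fingers move at their own pace and stop on an object; FORCE is the grip in N (left out, the last holds). Time passes only in rows, so rows that repeat a pose let the fingers close, or fill a call up. It gives the time, the measured TCP pose, the force and the opening at its end, in the units of the state.
- get_obs(): the state, without advancing time (a new reading comes with each control period).
- viewer.get_image(name): name is "side" or "top"; returns a dict with "img" (420x560x3 uint8, blue, green, red), "camera_matrix" (3x3 intrinsics, pixels), "rvec" (rotation vector, rad) and "tvec" (3), from world to camera coordinates, as OpenCV has them. Camera axes: x right, y down, z forward; pixel columns grow to the right and rows downward; lengths in m; the calibration is good to about 2 mm. A picture is of the moment at which its call begins. There is no depth.
- order.finish_job(): hands the job in, once; it reports no verdict.
The state is a dict: "time": time; "joint_pos": joint angles; "joint_velocities": joint speeds; "effort": joint torques, N m; "tcp_pos": TCP position; "eef_rot": TCP orientation; "ft_force": force on the tool from outside, world axes, zero at the start; "ft_torque": the same for the moment, N m; "grip_width": finger opening in m.
Only numpy, scipy, OpenCV 4.12 (cv2) and the standard library are available. Lean on these libraries where they do the work, as an engineer would, in place of code of your own. Each camera call takes 0.05 s, during which the arm holds its last target. There are 200 camera calls.

### The job

Lay out the gearbox kit in the tray as its printed sheet shows: the four gears flat in the row of circles, in order of size from largest to smallest, each centred in the circle drawn for it, and the hex shaft lying in line with and centred in the long outline beside them. Let go of everything and leave it all at rest.

Things in the scene. Friction and masses are not known exactly. Their poses are not given: they have to be found in the camera images.
- gear60_c (a point): The largest of four plain aluminium spur gears: a toothed disc 60 mm in diameter over the teeth and 20 mm thick, with a dark hexagonal bore, loose, lying flat on the black bench mat (3 mm thick) at the start. The point is the gear's centre, half-way up, 10 mm above what it lies on; z is its axis. It may be turned any way about z. About 120 g.
- gear50_c (a point): The second largest of four plain aluminium spur gears: a toothed disc 50 mm in diameter over the teeth and 20 mm thick, with a dark hexagonal bore, loose, lying flat on the black bench mat (3 mm thick) at the start. The point is the gear's centre, half-way up, 10 mm above what it lies on; z is its axis. It may be turned any way about z. About 85 g.
- gear40_c (a point): The second smallest of four plain aluminium spur gears: a toothed disc 40 mm in diameter over the teeth and 20 mm thick, with a dark hexagonal bore, loose, lying flat on the black bench mat (3 mm thick) at the start. The point is the gear's centre, half-way up, 10 mm above what it lies on; z is its axis. It may be turned any way about z. About 55 g.
- gear30_c (a point): The smallest of four plain aluminium spur gears: a toothed disc 30 mm in diameter over the teeth and 20 mm thick, with a dark hexagonal bore, loose, lying flat on the black bench mat (3 mm thick) at the start. The point is the gear's centre, half-way up, 10 mm above what it lies on; z is its axis. It may be turned any way about z. About 30 g.
- shaft_c (a point): The steel hex shaft: a bar 110 mm long, hexagonal (12.7 mm across flats, 14.7 mm across corners) over its middle 80 mm, with a round 9.6 mm end of 15 mm at each end; loose, lying on the bench mat at the start. The point is its centre, 6.4 mm above what it lies on; x runs along the shaft (both ends are alike). About 100 g.
- mark60: The largest of four circles printed in thin black line, 64 mm across with a small cross at the centre, on the white sheet in the kit tray: the place of the 60 mm gear. Origin at its centre on the tray floor, x along the row towards the smallest circle, z up. The four centres lie in one straight row along +x from this one, 71, 61 and 51 mm apart.
- mark50: The second largest of four circles printed in thin black line, 54 mm across with a small cross at the centre, on the white sheet in the kit tray: the place of the 50 mm gear. Origin at its centre on the tray floor, x along the row towards the smallest circle, z up. Gears in place stand 16 mm apart along the row, with some 30 mm or more free on both sides across it (along y).
- mark40: The second smallest of four circles printed in thin black line, 44 mm across with a small cross at the centre, on the white sheet in the kit tray: the place of the 40 mm gear. Origin at its centre on the tray floor, x along the row towards the smallest circle, z up. The tray is fixed: aluminium, 290 (x) by 180 mm, floor 4 mm thick, rim 4 mm wide and 14 mm above the bench.
- mark30: The smallest of four circles printed in thin black line, 34 mm across with a small cross at the centre, on the white sheet in the kit tray: the place of the 30 mm gear. Origin at its centre on the tray floor, x along the row towards the smallest circle, z up. The tray's rim is at least 25 mm from every outline.
- mark_shaft: The long printed outline, 114 x 18 mm, beside the row of circles, parallel to it and 72 mm from its centre line: the place of the hex shaft. Origin at its centre on the tray floor, x along the outline (same as the circles' x), y towards the circles, z up.
There are look-alikes about, which are no part of the job. Leave any green, orange or pink look-alike of the part that bears gear60_c alone.

How it is judged:
By the outcome, as a careful person would: the job done as asked, in the order asked, and still so for the second after the job is handed in, with the robot touching nothing.
It also fails if it takes over 125 s, if anything falls off the work surface, if the arm or the gripper's body presses on something with over 40 N, if the wrist force passes 120 N, or if a joint passes its speed limit or range.

## Working session

There is one attempt and no reset: what is moved stays moved. The work goes in short steps, Python scripts to look and compute and a shell command to move; the robot and the scene stay as the last step left them, time stands still between calls to the robot, and variables do not carry over. Pictures are saved under pics/ and viewed, about 12 in all and at most 16, crops included, and the job is handed in when it is done.

```bash
ls; mkdir -p pics; cat > h.py <<'E'
import numpy as np, cv2, json
from station import get_obs, viewer, order
def snap(n, f):
    d=viewer.get_image(n); cv2.imwrite(f'pics/{f}.png',d['img'])
    np.savez(f'pics/{f}.npz',**{k:np.array(v) for k,v in d.items()}); return d
def load(f): return np.load(f'pics/{f}.npz')
def ray(d,pts,z):
    R=cv2.Rodrigues(np.array(d['rvec'],float))[0]; t=np.array(d['tvec'],float).ravel(); C=-R.T@t
    out=[]
    for p in pts:
        v=R.T@np.linalg.inv(d['camera_matrix'])@np.array([p[0],p[1],1.]); out.append(C+v*(z-C[2])/v[2])
    return np.array(out)
def proj(d,P): return cv2.projectPoints(np.array(P,float).reshape(-1,3),np.array(d['rvec'],float),np.array(d['tvec'],float),np.array(d['camera_matrix'],float),None)[0].reshape(-1,2)
E
python3 - <<'E'
from h import *
for n in('top','side'):
    d=snap(n,n+'0'); R=cv2.Rodrigues(np.array(d['rvec'],float))[0]; print(n,-R.T@np.array(d['tvec']).ravel(),d['camera_matrix'][0][0])
o=get_obs(); print({k:np.round(v,4) for k,v in o.items()})
E
```

```text
pics
top [ 0.5050845  -0.05000218  1.00301563] 473.0038178588139
side [ 0.52639669 -0.73434528  0.90713796] 484.8427836266089
{'time': np.float64(0.1), 'joint_pos': array([ 1.0254,  0.4915,  1.5594,  0.    ,  1.0917, -0.1056]), 'joint_velocities': array([-0.0006, -0.0006, -0.002 , -0.0005, -0.0011, -0.    ]), 'effort': array([ 2.10000e-03, -6.19447e+01, -2.62030e+01, -1.00000e-04,
        2.90000e-03,  0.00000e+00]), 'tcp_pos': array([0.266 , 0.5654, 0.2308]), 'eef_rot': array([ 2.6522e+00,  1.6832e+00, -1.4000e-03]), 'ft_force': array([ 0.2366, -0.3408,  0.0081]), 'ft_torque': array([-0.0128, -0.0049,  0.0014]), 'grip_width': np.float64(0.0854)}
```

View pics/top0.png

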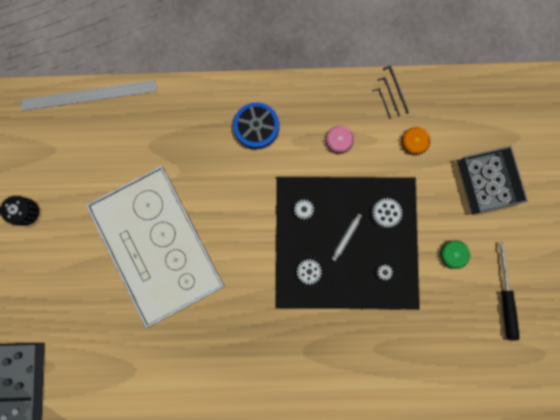

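View pics/side0.png

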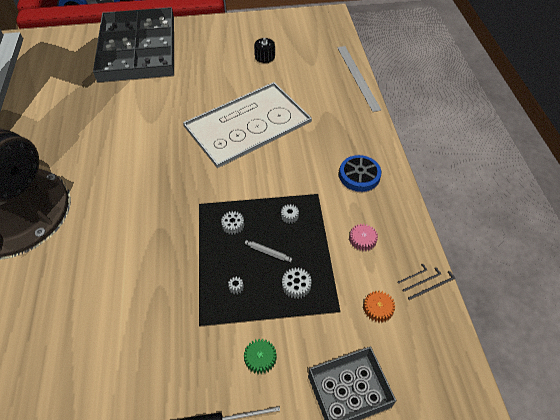

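The top view shows the tray on the left with the circles running from (148,205) to (186,281). The mat is in the middle, with the gears at about (387,212), (309,272), (304,209) and (385,272), and the shaft at (347,237). I'll enlarge both areas.

```bash
python3 - <<'E'
from h import *
im=load('top0')['img']
a=cv2.resize(im[170:315,270:425],None,fx=5,fy=5,interpolation=cv2.INTER_CUBIC)[:600]
cv2.imwrite('pics/matz.png',cv2.resize(im[180:300,270:425],None,fx=5,fy=5,interpolation=cv2.INTER_CUBIC))
cv2.imwrite('pics/trayz.png',cv2.resize(im[165:330,85:230],None,fx=3.6,fy=3.6,interpolation=cv2.INTER_CUBIC))
E
```

```text
(no output)
```

View pics/matz.png

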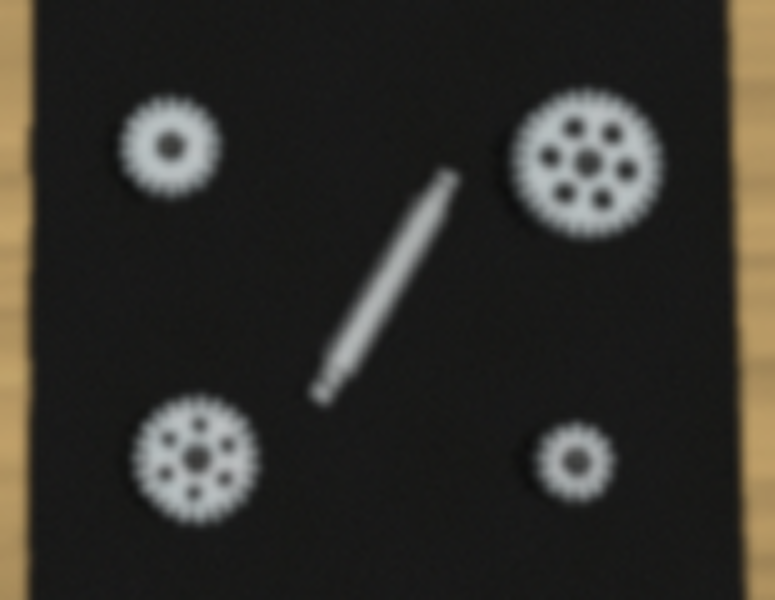

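View pics/trayz.png

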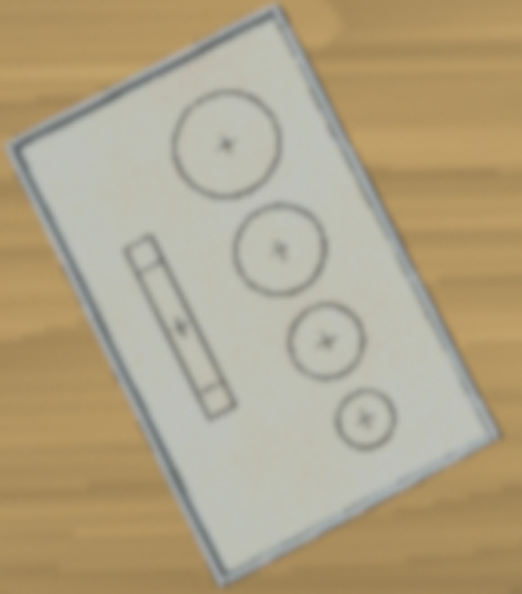

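The mat crop shows the 60 mm gear at (588,163), 50 at (197,460), 40 at (171,147) and 30 at (576,462). The shaft tips are at (448,175) and (320,396). In the tray crop the crosses are at (227,145), (280,250), (326,342) and (365,419), and the shaft mark is at (180,327).

```bash
python3 - <<'E'
from h import *
from scipy.spatial.transform import Rotation as Ro
d=load('top0'); im=d['img']
m=lambda P,s,x,y:[((u+.5)/s-.5+x,(v+.5)/s-.5+y) for u,v in P]
# hand-read
G=ray(d,m([(588,163),(197,460),(171,147),(576,462)],5,270,180),.023)
print('gears hand',np.round(G[:,:2],4).tolist())
g=cv2.cvtColor(im,cv2.COLOR_BGR2GRAY)[180:305,282:412].copy()
n,l,s,c=cv2.connectedComponentsWithStats((g>90).astype(np.uint8))
for i in range(1,n):
    if s[i,4]>60: 
        ys,xs=np.where(l==i); (cc,r)=cv2.minEnclosingCircle(np.c_[xs,ys].astype(np.float32))
        w=g[l==i]; print(s[i,4],np.round(ray(d,[(c[i][0]+282,c[i][1]+180)],.022 if s[i,4]!=1 else 0)[0,:2],4),np.round(ray(d,[(cc[0]+282,cc[1]+180)],.022)[0,:2],4))
sh=ray(d,m([(448,175),(320,396)],5,270,180),.0094)
print('shaft',sh[:,:2].round(4),sh.mean(0).round(4),np.degrees(np.arctan2(*(sh[0]-sh[1])[[1,0]])),np.linalg.norm(sh[0]-sh[1]))
M=ray(d,m([(227,145),(280,250),(326,342),(365,419),(180,327)],3.6,85,165),.004)[:,:2]
print('marks',M.round(4).tolist())
loc=np.array([[0,0],[.071,0],[.132,0],[.183,0]])
z=lambda a:a[:,0]+1j*a[:,1]
a=z(M[:4])-z(M[:4]).mean();b=z(loc)-z(loc).mean(); k=(a*b.conj()).sum()/(abs(b)**2).sum()
print('scale,ang',abs(k),np.degrees(np.angle(k))); k/=abs(k)
f=z(M[:4]).mean()+k*b; print('fit',np.c_[f.real,f.imag].round(4).tolist(), 'shaft local',(z(M[4:])-f[0])*k.conj())
e=M[4]; print('pxpermm',g.shape)
o=get_obs(); print(Ro.from_rotvec(o['eef_rot']).as_matrix().round(3))
E
```

```text
gears hand [[0.6194, -0.2799], [0.501, -0.1129], [0.6308, -0.1066], [0.4962, -0.2681]]
592 [ 0.6192 -0.2799] [ 0.6188 -0.2796]
272 [ 0.6315 -0.1065] [ 0.6315 -0.1064]
279 [ 0.5702 -0.1932] [ 0.5701 -0.1931]
445 [ 0.5012 -0.1126] [ 0.5012 -0.1125]
155 [ 0.4961 -0.2683] [ 0.4961 -0.2687]
shaft [[ 0.6175 -0.2239]
 [ 0.5261 -0.166 ]] [ 0.5718 -0.1949  0.0094] -32.32019379509066 0.10815480443675464
marks [[0.6511, 0.2254], [0.5878, 0.1936], [0.5331, 0.1665], [0.488, 0.1437], [0.5441, 0.2522]]
scale,ang 0.9973999419349234 -153.4190811058469
fit [[0.6513, 0.2255], [0.5878, 0.1937], [0.5332, 0.1664], [0.4876, 0.1436]] shaft local [0.08391049-0.0718537j]
pxpermm (125, 130)
[[ 0.426  0.905 -0.001]
 [ 0.905 -0.426 -0.001]
 [-0.001 -0.    -1.   ]]
```

```bash
R='x'; for i in 1 2 3 4; do python3 -m creep '[[[0,0,-0.8],[0.353,-0.845,-0.131],0.7],[[0,0,-1.6],[0.706,-1.69,-0.262],0.7],[[0,0,-2.4],[1.06,-2.536,-0.392],0.7],[[0,0,-3.2],[1.413,-3.381,-0.523],0.7],[[0,0,-4.0],[1.766,-4.2265,-0.654],0.7]]'; done
python3 - <<'E'
from h import *
from scipy.spatial.transform import Rotation as Ro
o=get_obs(); print(o['time'],o['tcp_pos'],Ro.from_rotvec(o['eef_rot']).as_matrix().round(4),o['grip_width'],o['joint_pos'])
E
```

```text
time: 0.6
tcp_pos: [0.3546, 0.3525, 0.1983]
eef_rot: [3.016, 0.881, -0.0]
ft_force: [1.6, 0.1, -0.5]
grip_width: 0.0725
time: 1.1
tcp_pos: [0.443, 0.1411, 0.1657]
eef_rot: [3.142, 0.015, 0.0]
ft_force: [-0.0, 0.5, 1.0]
grip_width: 0.0725
time: 1.6
tcp_pos: [0.5313, -0.0704, 0.1328]
eef_rot: [3.024, -0.852, -0.0]
ft_force: [0.4, 0.8, -0.3]
grip_width: 0.0729
time: 2.1
tcp_pos: [0.6196, -0.2816, 0.0999]
eef_rot: [2.672, -1.653, -0.001]
ft_force: [1.2, 1.0, -0.4]
grip_width: 0.0725
2.1 [ 0.61957069 -0.28159168  0.09988288] [[ 4.466e-01 -8.947e-01 -5.000e-04]
 [-8.947e-01 -4.466e-01  3.000e-04]
 [-5.000e-04  3.000e-04 -1.000e+00]] 0.07251569548581886 [-5.23564836e-01  7.06707670e-01  1.53027989e+00 -1.59001472e-05
  9.05199408e-01  5.84257884e-01]
```

```bash
python3 -m creep '[[[0,0,0],[0,0.02,-0.5],0.7],[[0,0,0],[0,0.02,-1.0],0.7],[[0,0,0],[0,0.02,-1.5],0.7],[[0,0,0],[0,0.02,-1.8],0.7],[[0,0,0],[0,0.02,-1.86],0.7]]' 40; python3 -m creep '[[[0,0,0],[0,0,0],0.7],[[0,0,0],[0,0,-0.02],0.7],[[0,0,0],[0,0,-0.03],0.7],[[0,0,0],[0,0,-0.03],0.7],[[0,0,0],[0,0,-0.03],0.7]]'
python3 - <<'E'
from h import *
snap('side','side1')
im=cv2.imread('pics/side1.png'); cv2.imwrite('pics/s1z.png',cv2.resize(im[180:330,190:350],None,fx=4,fy=4,interpolation=cv2.INTER_CUBIC))
E
```

```text
time: 2.6
tcp_pos: [0.6185, -0.2783, 0.0056]
eef_rot: [2.676, -1.646, -0.005]
ft_force: [-0.3, 0.6, 0.8]
grip_width: 0.0725
time: 3.1
tcp_pos: [0.6194, -0.2788, 0.0066]
eef_rot: [2.676, -1.646, 0.001]
ft_force: [0.0, 0.4, -1.0]
grip_width: 0.0725
```

View pics/s1z.png

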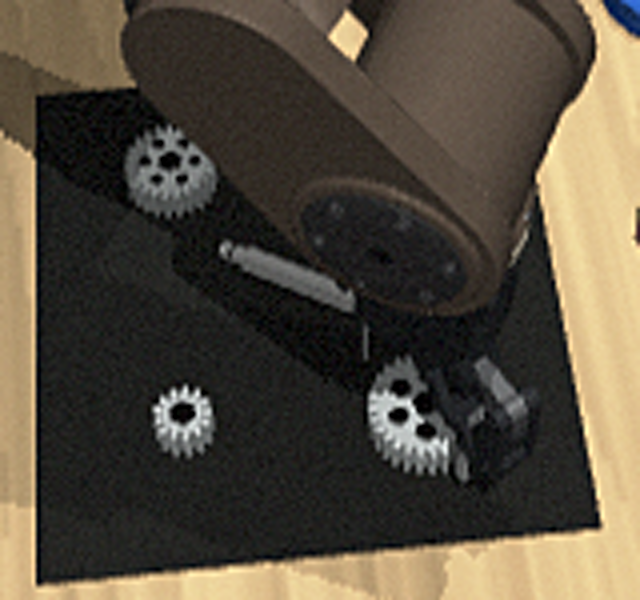

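The crop shows the fingers astride the 60 mm gear, with their tips still at about mid-height on it at (460,470). I'll go a little lower and close.

```bash
python3 -m creep '[[[0,0,0],[0,-0.015,-0.05],0.7],[[0,0,0],[0,-0.015,-0.1],0.7],[[0,0,0],[0,-0.015,-0.1],0.0],[[0,0,0],[0,-0.015,-0.1],-0.2],[[0,0,0],[0,-0.015,-0.1],-0.2]]' 40; python3 -m creep '[[[0,0,0],[0,0,0],-0.2],[[0,0,0],[0,0,0],-0.2],[[0,0,0],[0,0,0],-0.2],[[0,0,0],[0,0,0],-0.2],[[0,0,0],[0,0,0],-0.2]]'; python3 -m creep '[[[0,0,0],[0,0,0.3],-0.2],[[0,0,0],[0,0,0.8],-0.2],[[0,0,0],[0,0,1.4],-0.2],[[0,0,0],[0,0,1.9],-0.2],[[0,0,0],[0,0,1.9],-0.2]]'
```

```text
time: 3.65
tcp_pos: [0.6192, -0.2795, 0.0009]
eef_rot: [2.676, -1.646, -0.0]
ft_force: [-0.9, 0.3, -0.7]
grip_width: 0.058
time: 4.15
tcp_pos: [0.6193, -0.2795, 0.001]
eef_rot: [2.676, -1.646, 0.0]
ft_force: [0.7, 0.1, -0.8]
grip_width: 0.0581
time: 4.65
tcp_pos: [0.6208, -0.2803, 0.1009]
eef_rot: [-2.676, 1.646, -0.011]
ft_force: [1.0, 0.2, -0.8]
grip_width: 0.0581
```

```bash
for i in 1 2 3; do python3 -m creep '[[[0,0,0],[0.043,0.673,0],-0.2],[[0,0,0],[0.085,1.347,0],-0.2],[[0,0,0],[0.128,2.02,0],-0.2],[[0,0,0],[0.171,2.693,0],-0.2],[[0,0,0],[0.2133,3.367,0],-0.2]]'; done;  python3 -m creep '[[[0,0,0],[0,0,0],-0.2],[[0,0,0],[0,0,-0.5],-0.2],[[0,0,0],[0,0,-1.0],-0.2],[[0,0,0],[0,0,-1.4],-0.2],[[0,0,0],[0,0,-1.6],-0.2]]'; python3 -m creep '[[[0,0,0],[0,0,0],-0.2],[[0,0,0],[0,0,0],-0.2],[[0,0,0],[0,0,0],-0.2],[[0,0,0],[0,0,0],-0.2],[[0,0,0],[0,0,0],-0.2]]'
```

```text
time: 5.15
tcp_pos: [0.6297, -0.1098, 0.096]
eef_rot: [2.676, -1.646, -0.001]
ft_force: [1.6, 0.7, -0.5]
grip_width: 0.0578
time: 5.65
tcp_pos: [0.6403, 0.0586, 0.096]
eef_rot: [2.676, -1.646, -0.0]
ft_force: [-0.1, 0.0, -1.0]
grip_width: 0.058
time: 6.15
tcp_pos: [0.651, 0.2269, 0.0959]
eef_rot: [2.675, -1.646, -0.001]
ft_force: [1.2, -0.9, -0.6]
grip_width: 0.0579
time: 6.65
tcp_pos: [0.6503, 0.2248, 0.014]
eef_rot: [2.674, -1.645, -0.003]
ft_force: [0.4, 0.6, -0.6]
grip_width: 0.0579
time: 7.15
tcp_pos: [0.6515, 0.2256, 0.0167]
eef_rot: [-2.675, 1.646, -0.001]
ft_force: [0.2, 0.1, -1.3]
grip_width: 0.058
```

```bash
python3 -m creep '[[[0,0,0],[0,0,-0.14],-0.2],[[0,0,0],[0,0,-0.22],-0.2],[[0,0,0],[0,0,-0.28],-0.2],[[0,0,0],[0,0,-0.28],-0.2],[[0,0,0],[0,0,-0.28],-0.2]]'; python3 -m creep '[[[0,0,0],[0,0,0],-0.2],[[0,0,0],[0,0,0],0.45],[[0,0,0],[0,0,0],0.6],[[0,0,0],[0,0,0],0.7],[[0,0,0],[0,0,0],0.7]]';python3 -m creep '[[[0,0,0],[0,0,0.2],0.7],[[0,0,0],[0,0,0.6],0.7],[[0,0,0],[0,0,1.1],0.7],[[0,0,0],[0,0,1.6],0.7],[[0,0,0],[0,0,1.95],0.7]]'; for i in 1 2; do python3 -m creep '[[[0,0,0],[-0.3,-0.676,0],0.4],[[0,0,0],[-0.6,-1.352,0],0.4],[[0,0,0],[-0.9,-2.028,0],0.4],[[0,0,0],[-1.2,-2.704,0],0.4],[[0,0,0],[-1.5,-3.38,0],0.4]]'; done
python3 - <<'E'
from h import *
d=snap('top','top1');cv2.imwrite('pics/tray1.png',cv2.resize(d['img'][165:330,85:230],None,fx=3.6,fy=3.6,interpolation=cv2.INTER_CUBIC))
E
```

```text
time: 7.65
tcp_pos: [0.6511, 0.2256, 0.0019]
eef_rot: [2.676, -1.646, -0.0]
ft_force: [-1.3, 0.0, 0.3]
grip_width: 0.058
time: 8.15
tcp_pos: [0.6513, 0.2256, 0.002]
eef_rot: [-2.676, 1.646, -0.0]
ft_force: [0.5, 0.1, -0.0]
grip_width: 0.0725
time: 8.65
tcp_pos: [0.6517, 0.2257, 0.1021]
eef_rot: [-2.675, 1.645, -0.002]
ft_force: [0.4, 0.4, 0.0]
grip_width: 0.0725
time: 9.15
tcp_pos: [0.5757, 0.0553, 0.1004]
eef_rot: [-2.676, 1.646, -0.002]
ft_force: [0.4, -0.1, 0.3]
grip_width: 0.0597
time: 9.65
tcp_pos: [0.5007, -0.1138, 0.1003]
eef_rot: [-2.676, 1.646, -0.002]
ft_force: [0.8, 0.6, 1.2]
grip_width: 0.0597
```

View pics/tray1.png

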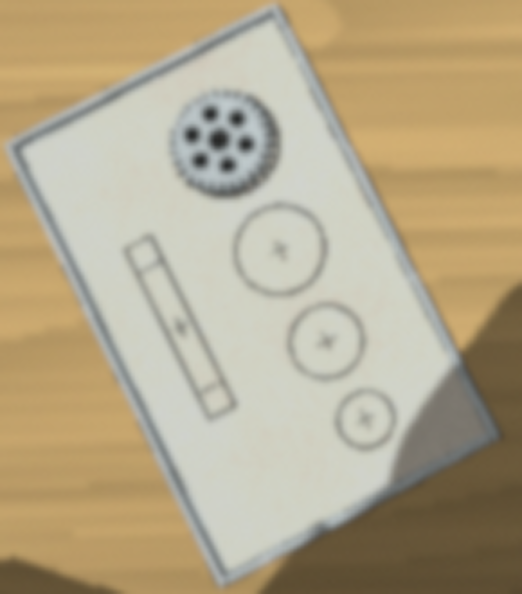

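The 60 mm gear stands in its circle, with its bore at (219,140). I'll measure the offset.

```bash
cat >> h.py <<'E'
K=np.exp(1j*np.radians(-153.42)); M60=.6513+.2255j
def tray(p): return (complex(p[0],p[1])-M60)*np.conj(K)   # tray x,y relative to mark60
def pxm(u,v): return ((u+.5)/3.6-.5+85,(v+.5)/3.6-.5+165)
E
python3 - <<'E'
from h import *
d=load('top1')
p=ray(d,[pxm(219,140)],.024)[0]; print(p, tray(p))
# projected circle outline centre check and bright-metal ellipse
print([((q+.5-[85,165])*3.6-.5) for q in proj(d,[[.6513,.2255,.024]])])
g=cv2.cvtColor(d['img'],cv2.COLOR_BGR2GRAY).astype(float)
# bore darkness centroid around guess
u,v=pxm(219,140); U,V=np.meshgrid(np.arange(560),np.arange(420))
for r in(2.5,3.2):
  m=np.hypot(U-u,V-v)<r; w=np.clip(140-g,0,None)*m; q=((U*w).sum()/w.sum(),(V*w).sum()/w.sum()); u,v=q; p=ray(d,[q],.024)[0]; print(q,p[:2],tray(p))
E
```

```text
[0.6512367  0.22460177 0.024     ] (0.0004585183884283348+0.0007749719960057082j)
[array([217.46174705, 139.93383767])]
(np.float64(145.43645484949832), np.float64(203.45484949832775)) [0.65139321 0.22467821] (0.0002843476239537024+0.0007766445293777835j)
(np.float64(145.36268068331142), np.float64(203.35939553219447)) [0.65159961 0.22483491] (2.9644371888529848e-05+0.0007288559766028845j)
```

The gear is within 0.8 mm, biased in the jaw direction. Next is the 50 mm gear.

```bash
python3 -m creep '[[[0,0,0],[0,0,-0.5],0.4],[[0,0,0],[0,0,-1.0],0.4],[[0,0,0],[0,0,-1.5],0.4],[[0,0,0],[0,0,-1.8],0.4],[[0,0,0],[0,0,-1.9],0.4]]' 40; python3 -m creep '[[[0,0,0],[0,0,-0.08],0.4],[[0,0,0],[0,0,-0.08],0.4],[[0,0,0],[0,0,-0.08],0.1],[[0,0,0],[0,0,-0.08],-0.3],[[0,0,0],[0,0,-0.08],-0.4]]'; python3 -m creep '[[[0,0,0],[0,0,0],-0.4],[[0,0,0],[0,0,0],-0.4],[[0,0,0],[0,0,0],-0.4],[[0,0,0],[0,0,0],-0.4],[[0,0,0],[0,0,0],-0.4]]'; python3 -m creep '[[[0,0,0],[0,0,0.3],-0.4],[[0,0,0],[0,0,0.8],-0.4],[[0,0,0],[0,0,1.4],-0.4],[[0,0,0],[0,0,1.9],-0.4],[[0,0,0],[0,0,1.9],-0.4]]'
```

```text
time: 10.2
tcp_pos: [0.501, -0.1124, 0.0038]
eef_rot: [2.675, -1.646, -0.002]
ft_force: [0.2, -0.5, 0.2]
grip_width: 0.0596
time: 10.7
tcp_pos: [0.5016, -0.1125, 0.0016]
eef_rot: [-2.676, 1.646, -0.002]
ft_force: [-1.2, -0.5, 6.2]
grip_width: 0.0479
time: 11.2
tcp_pos: [0.5016, -0.1126, 0.0016]
eef_rot: [-2.676, 1.646, -0.002]
ft_force: [-0.6, 1.1, 6.9]
grip_width: 0.0481
time: 11.7
tcp_pos: [0.5025, -0.1128, 0.0988]
eef_rot: [-2.675, 1.645, -0.009]
ft_force: [-0.6, -0.3, -1.4]
grip_width: 0.0483
```

```bash
for i in 1 2; do python3 -m creep '[[[0,0,0],[0.172,0.614,0],-0.4],[[0,0,0],[0.344,1.227,0],-0.4],[[0,0,0],[0.516,1.841,0],-0.4],[[0,0,0],[0.688,2.454,0],-0.4],[[0,0,0],[0.86,3.068,0],-0.4]]'; done;  python3 -m creep '[[[0,0,0],[0,0,0],-0.4],[[0,0,0],[0,0,-0.5],-0.4],[[0,0,0],[0,0,-1.0],-0.4],[[0,0,0],[0,0,-1.4],-0.4],[[0,0,0],[0,0,-1.6],-0.4]]'; python3 -m creep '[[[0,0,0],[0,0,0],-0.4],[[0,0,0],[0,0,0],-0.4],[[0,0,0],[0,0,-0.13],-0.4],[[0,0,0],[0,0,-0.25],-0.4],[[0,0,0],[0,0,-0.25],-0.4]]'; python3 -m creep '[[[0,0,0],[0,0,0],-0.4],[[0,0,0],[0,0,0],-0.4],[[0,0,0],[0,0,0],-0.4],[[0,0,0],[0,0,0],-0.4],[[0,0,0],[0,0,0],-0.4]]'
```

```text
time: 12.2
tcp_pos: [0.5442, 0.0422, 0.095]
eef_rot: [2.676, -1.646, -0.001]
ft_force: [0.0, -0.4, -0.4]
grip_width: 0.0479
time: 12.7
tcp_pos: [0.5872, 0.1957, 0.0949]
eef_rot: [2.675, -1.646, -0.001]
ft_force: [1.0, -1.3, 0.0]
grip_width: 0.048
time: 13.2
tcp_pos: [0.5862, 0.1936, 0.0134]
eef_rot: [2.674, -1.645, -0.003]
ft_force: [-0.2, -0.9, -1.1]
grip_width: 0.0484
time: 13.7
tcp_pos: [0.5873, 0.1943, 0.0028]
eef_rot: [-2.676, 1.646, -0.0]
ft_force: [-0.5, -0.5, -0.7]
grip_width: 0.0478
time: 14.2
tcp_pos: [0.5873, 0.1944, 0.0031]
eef_rot: [2.676, -1.646, 0.0]
ft_force: [0.8, 0.3, -0.4]
grip_width: 0.0481
```

```bash
python3 -m creep '[[[0,0,0],[0,0,0],0.1],[[0,0,0],[0,0,0],0.4],[[0,0,0],[0,0,0],0.4],[[0,0,0],[0,0,0.02],0.4],[[0,0,0],[0,0,0.04],0.4]]';python3 -m creep '[[[0,0,0],[0,0,0.2],0.4],[[0,0,0],[0,0,0.6],0.4],[[0,0,0],[0,0,1.1],0.4],[[0,0,0],[0,0,1.6],0.4],[[0,0,0],[0,0,1.9],0.4]]'; for i in 1 2; do python3 -m creep '[[[0,0,0],[0.088,-0.602,0],0.22],[[0,0,0],[0.177,-1.204,0],0.22],[[0,0,0],[0.265,-1.805,0],0.22],[[0,0,0],[0.354,-2.407,0],0.22],[[0,0,0],[0.442,-3.009,0],0.22]]'; done
python3 -m creep '[[[0,0,0],[0,0,0],0.22],[[0,0,0],[0,0,-0.5],0.22],[[0,0,0],[0,0,-1.0],0.22],[[0,0,0],[0,0,-1.5],0.22],[[0,0,0],[0,0,-1.8],0.22]]'; python3 -m creep '[[[0,0,0],[0,0,-0.06],0.22],[[0,0,0],[0,0,-0.12],0.22],[[0,0,0],[0,0,-0.12],0.22],[[0,0,0],[0,0,-0.12],0.22],[[0,0,0],[0,0,-0.12],0.22]]'
python3 - <<'E'
from h import *
snap('top','top2')
E
```

```text
time: 14.7
tcp_pos: [0.5873, 0.1943, 0.0052]
eef_rot: [-2.676, 1.646, -0.0]
ft_force: [0.6, 0.6, 0.0]
grip_width: 0.0599
time: 15.2
tcp_pos: [0.5878, 0.1945, 0.1026]
eef_rot: [-2.674, 1.645, -0.003]
ft_force: [0.1, 0.4, 0.0]
grip_width: 0.0598
time: 15.7
tcp_pos: [0.6094, 0.0427, 0.1003]
eef_rot: [2.676, -1.646, 0.0]
ft_force: [0.4, -0.3, -0.2]
grip_width: 0.0521
time: 16.2
tcp_pos: [0.6314, -0.1078, 0.1002]
eef_rot: [2.676, -1.646, -0.0]
ft_force: [0.2, -0.1, 0.3]
grip_width: 0.0516
time: 16.7
tcp_pos: [0.6308, -0.1058, 0.0084]
eef_rot: [2.676, -1.645, -0.003]
ft_force: [0.1, -0.3, 0.4]
grip_width: 0.0523
time: 17.2
tcp_pos: [0.6318, -0.1066, 0.0049]
eef_rot: [-2.676, 1.646, -0.002]
ft_force: [0.2, 0.4, -0.2]
grip_width: 0.0521
```

```bash
python3 -m creep '[[[0,0,0],[-0.01,0,-0.02],0.2],[[0,0,0],[-0.01,0,-0.02],0],[[0,0,0],[-0.01,0,-0.02],-0.3],[[0,0,0],[-0.01,0,-0.02],-0.6],[[0,0,0],[-0.01,0,-0.02],-0.6]]' 40; python3 -m creep '[[[0,0,0],[0,0,0],-0.6],[[0,0,0],[0,0,0],-0.6],[[0,0,0],[0,0,0],-0.6],[[0,0,0],[0,0,0],-0.6],[[0,0,0],[0,0,0],-0.6]]'; python3 -m creep '[[[0,0,0],[0,0,0.3],-0.6],[[0,0,0],[0,0,0.8],-0.6],[[0,0,0],[0,0,1.4],-0.6],[[0,0,0],[0,0,1.9],-0.6],[[0,0,0],[0,0,1.9],-0.6]]';  for i in 1 2; do python3 -m creep '[[[0,0,0],[-0.197,0.547,0],-0.6],[[0,0,0],[-0.394,1.094,0],-0.6],[[0,0,0],[-0.59,1.642,0],-0.6],[[0,0,0],[-0.787,2.189,0],-0.6],[[0,0,0],[-0.984,2.736,0],-0.6]]'; done;  python3 -m creep '[[[0,0,0],[0,0,0],-0.6],[[0,0,0],[0,0,-0.5],-0.6],[[0,0,0],[0,0,-1.0],-0.6],[[0,0,0],[0,0,-1.4],-0.6],[[0,0,0],[0,0,-1.6],-0.6]]'; python3 -m creep '[[[0,0,0],[0,0,0],-0.6],[[0,0,0],[0,0,0],-0.6],[[0,0,0],[0,0,-0.13],-0.6],[[0,0,0],[0,0,-0.27],-0.6],[[0,0,0],[0,0,-0.27],-0.6]]'; python3 -m creep '[[[0,0,0],[0,0,0],-0.6],[[0,0,0],[0,0,0],-0.6],[[0,0,0],[0,0,0],-0.6],[[0,0,0],[0,0,0],-0.6],[[0,0,0],[0,0,0],-0.6]]'
```

```text
time: 17.75
tcp_pos: [0.631, -0.1066, 0.0033]
eef_rot: [2.676, -1.646, 0.0]
ft_force: [-2.8, 0.9, 5.1]
grip_width: 0.0381
time: 18.25
tcp_pos: [0.631, -0.1066, 0.0033]
eef_rot: [2.676, -1.646, 0.0]
ft_force: [-1.6, -0.3, 6.2]
grip_width: 0.0382
time: 18.75
tcp_pos: [0.6325, -0.1069, 0.1023]
eef_rot: [-2.674, 1.645, -0.009]
ft_force: [0.1, -0.5, 0.2]
grip_width: 0.0378
time: 19.25
tcp_pos: [0.5811, 0.0312, 0.0979]
eef_rot: [2.675, -1.646, -0.001]
ft_force: [-0.4, -0.0, 0.8]
grip_width: 0.0378
time: 19.75
tcp_pos: [0.5319, 0.1681, 0.0979]
eef_rot: [2.675, -1.646, -0.0]
ft_force: [-0.2, 0.1, -0.4]
grip_width: 0.0378
time: 20.25
tcp_pos: [0.5322, 0.1663, 0.0164]
eef_rot: [2.674, -1.646, -0.002]
ft_force: [-0.4, 0.5, -0.2]
grip_width: 0.0381
time: 20.75
tcp_pos: [0.5328, 0.1671, 0.0044]
eef_rot: [-2.675, 1.646, -0.001]
ft_force: [-0.6, -0.8, -0.5]
grip_width: 0.0383
time: 21.25
tcp_pos: [0.5326, 0.1671, 0.0045]
eef_rot: [2.676, -1.646, 0.0]
ft_force: [-0.7, 0.5, 0.3]
grip_width: 0.0379
```

```bash
python3 -m creep '[[[0,0,0],[0,0,0],-0.1],[[0,0,0],[0,0,0],0.2],[[0,0,0],[0,0,0],0.2],[[0,0,0],[0,0,0.02],0.2],[[0,0,0],[0,0,0.04],0.2]]';python3 -m creep '[[[0,0,0],[0,0,0.2],0.2],[[0,0,0],[0,0,0.6],0.2],[[0,0,0],[0,0,1.1],0.2],[[0,0,0],[0,0,1.6],0.2],[[0,0,0],[0,0,1.9],0.2]]'; for i in 1 2; do python3 -m creep '[[[0,0,0],[-0.073,-0.871,0],0],[[0,0,0],[-0.146,-1.742,0],0],[[0,0,0],[-0.22,-2.612,0],0],[[0,0,0],[-0.293,-3.483,0],0],[[0,0,0],[-0.366,-4.354,0],0]]'; done
python3 -m creep '[[[0,0,0],[0,0,0],0],[[0,0,0],[0,0,-0.5],0],[[0,0,0],[0,0,-1.0],0],[[0,0,0],[0,0,-1.5],0],[[0,0,0],[0,0,-1.8],0]]'; python3 -m creep '[[[0,0,0],[0,0,-0.06],0],[[0,0,0],[0,0,-0.12],0],[[0,0,0],[0,0,-0.12],0],[[0,0,0],[0,0,-0.12],0],[[0,0,0],[0,0,-0.12],0]]'
python3 - <<'E'
from h import *
d=snap('top','top3');cv2.imwrite('pics/tray3.png',cv2.resize(d['img'][165:330,85:230],None,fx=3.6,fy=3.6,interpolation=cv2.INTER_CUBIC))
E
```

```text
time: 21.75
tcp_pos: [0.5326, 0.167, 0.0066]
eef_rot: [2.676, -1.646, 0.0]
ft_force: [-0.6, -0.5, 0.3]
grip_width: 0.0511
time: 22.25
tcp_pos: [0.533, 0.1671, 0.1041]
eef_rot: [-2.675, 1.645, -0.003]
ft_force: [-0.3, -0.1, 0.4]
grip_width: 0.0514
time: 22.75
tcp_pos: [0.514, -0.0523, 0.1024]
eef_rot: [-2.676, 1.646, -0.001]
ft_force: [1.1, 0.1, 0.3]
grip_width: 0.0426
time: 23.25
tcp_pos: [0.4955, -0.2702, 0.1024]
eef_rot: [2.676, -1.646, 0.001]
ft_force: [-0.4, 0.3, 0.1]
grip_width: 0.0428
time: 23.75
tcp_pos: [0.4956, -0.2676, 0.0106]
eef_rot: [-2.676, 1.646, 0.002]
ft_force: [-0.7, 0.2, 0.3]
grip_width: 0.0429
time: 24.25
tcp_pos: [0.4963, -0.2685, 0.0063]
eef_rot: [2.676, -1.646, 0.002]
ft_force: [0.2, -0.8, 0.3]
grip_width: 0.0427
```

View pics/tray3.png

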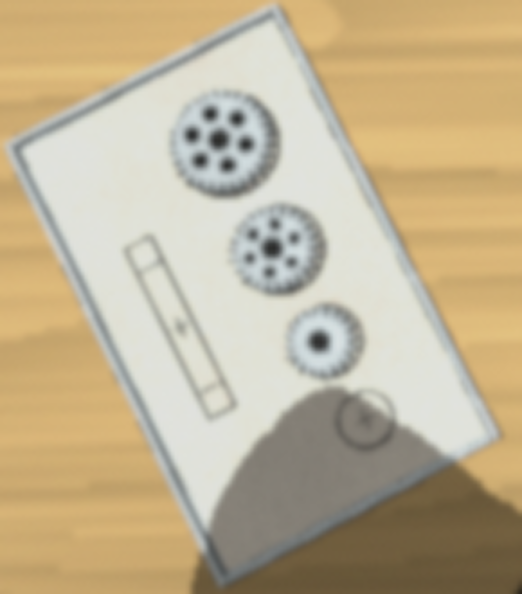

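All three gears sit inside their circles, with bores at (219,140), (272,248) and (319,341). Next is the 30 mm gear.

```bash
python3 - <<'E'
from h import *
d=load('top3'); print(np.array([[tray(p)*1000] for p in ray(d,[pxm(219,140),pxm(272,248),pxm(319,341)],.024)]).round(1))
E
python3 -m creep '[[[0,0,0],[0,0,-0.03],0],[[0,0,0],[0,0,-0.03],-0.2],[[0,0,0],[0,0,-0.03],-0.5],[[0,0,0],[0,0,-0.03],-0.8],[[0,0,0],[0,0,-0.03],-0.8]]' 40; python3 -m creep '[[[0,0,0],[0,0,0],-0.8],[[0,0,0],[0,0,0],-0.8],[[0,0,0],[0,0,0],-0.8],[[0,0,0],[0,0,0],-0.8],[[0,0,0],[0,0,0],-0.8]]'; python3 -m creep '[[[0,0,0],[0,0,0.3],-0.8],[[0,0,0],[0,0,0.8],-0.8],[[0,0,0],[0,0,1.4],-0.8],[[0,0,0],[0,0,1.9],-0.8],[[0,0,0],[0,0,1.9],-0.8]]';  for i in 1 2; do python3 -m creep '[[[0,0,0],[-0.018,0.825,0],-0.8],[[0,0,0],[-0.036,1.651,0],-0.8],[[0,0,0],[-0.054,2.476,0],-0.8],[[0,0,0],[-0.072,3.302,0],-0.8],[[0,0,0],[-0.09,4.127,0],-0.8]]'; done;  python3 -m creep '[[[0,0,0],[0,0,0],-0.8],[[0,0,0],[0,0,-0.5],-0.8],[[0,0,0],[0,0,-1.0],-0.8],[[0,0,0],[0,0,-1.4],-0.8],[[0,0,0],[0,0,-1.6],-0.8]]'; python3 -m creep '[[[0,0,0],[0,0,0],-0.8],[[0,0,0],[0,0,0],-0.8],[[0,0,0],[0,0,-0.13],-0.8],[[0,0,0],[0,0,-0.27],-0.8],[[0,0,0],[0,0,-0.27],-0.8]]'; python3 -m creep '[[[0,0,0],[0,0,0],-0.8],[[0,0,0],[0,0,0],-0.8],[[0,0,0],[0,0,0],-0.8],[[0,0,0],[0,0,0],-0.8],[[0,0,0],[0,0,0],-0.8]]'
```

```text
[[  0.5+0.8j]
 [ 71.5+0.1j]
 [132.1+0.2j]]
time: 24.8
tcp_pos: [0.496, -0.2683, 0.0042]
eef_rot: [2.676, -1.646, 0.0]
ft_force: [-1.3, 0.5, 5.0]
grip_width: 0.0282
time: 25.3
tcp_pos: [0.4959, -0.2684, 0.0042]
eef_rot: [2.676, -1.646, 0.0]
ft_force: [-2.4, -0.4, 5.2]
grip_width: 0.0277
time: 25.8
tcp_pos: [0.4971, -0.2691, 0.1018]
eef_rot: [2.676, -1.646, 0.008]
ft_force: [0.6, -0.9, -1.2]
grip_width: 0.028
time: 26.3
tcp_pos: [0.491, -0.0605, 0.0983]
eef_rot: [2.675, -1.646, -0.001]
ft_force: [0.6, -0.2, -0.6]
grip_width: 0.0281
time: 26.8
tcp_pos: [0.4865, 0.146, 0.0982]
eef_rot: [2.675, -1.646, -0.001]
ft_force: [0.8, -1.1, -0.3]
grip_width: 0.028
time: 27.3
tcp_pos: [0.4862, 0.1437, 0.017]
eef_rot: [2.674, -1.646, -0.003]
ft_force: [-0.6, -0.9, 0.3]
grip_width: 0.0278
time: 27.8
tcp_pos: [0.4872, 0.1444, 0.0054]
eef_rot: [-2.675, 1.646, -0.001]
ft_force: [-0.4, 0.5, -1.5]
grip_width: 0.0278
time: 28.3
tcp_pos: [0.487, 0.1444, 0.0056]
eef_rot: [2.676, -1.646, 0.0]
ft_force: [-0.2, 0.2, -0.4]
grip_width: 0.0281
```

```bash
python3 -m creep '[[[0,0,0],[0,0,0],-0.3],[[0,0,0],[0,0,0],0],[[0,0,0],[0,0,0],0],[[0,0,0],[0,0,0.02],0],[[0,0,0],[0,0,0.04],0]]';python3 -m creep '[[[0,0,0],[0,0,0.2],0],[[0,0,0],[0,0,0.6],0],[[0,0,0],[0,0,1.1],0],[[0,0,0],[0,0,1.6],0],[[0,0,0],[0,0,1.9],0]]'
python3 - <<'E'
from h import *
for f in('top0','side0'):
    d=load(f); g=cv2.cvtColor(d['img'],cv2.COLOR_BGR2GRAY)
    n,l,s,c=cv2.connectedComponentsWithStats((g>80).astype(np.uint8))
    q=proj(d,[[.571,-.195,.01]])[0]; i=min((i for i in range(1,n) if 80<s[i,4]<900),key=lambda i:np.hypot(*(c[i]-q)))
    ys,xs=np.where(l==i); P=ray(d,np.c_[xs,ys],.0104)[:,:2]; 
    w,v=np.linalg.eigh(np.cov(P.T)); a=v[:,1]; t=(P-P.mean(0))@a
    print(f,s[i],P.mean(0).round(4),(P.mean(0)+a*(t.max()+t.min())/2).round(4),np.degrees(np.arctan(a[1]/a[0])),np.ptp(t))
o=get_obs();print(o['tcp_pos'],o['eef_rot'],o['joint_pos'])
E
```

```text
time: 28.8
tcp_pos: [0.487, 0.1443, 0.0076]
eef_rot: [2.676, -1.646, 0.0]
ft_force: [0.8, 0.2, -0.3]
grip_width: 0.0429
time: 29.3
tcp_pos: [0.4873, 0.1444, 0.1049]
eef_rot: [-2.675, 1.645, -0.003]
ft_force: [-0.3, -0.1, -0.5]
grip_width: 0.0425
top0 [332 214  29  47 308] [ 0.5708 -0.1947] [ 0.5712 -0.1949] -32.51770082993329 0.11065961834075255
side0 [245 240  47  22 292] [ 0.5698 -0.1913] [ 0.5686 -0.1905] -32.92486795099271 0.110567394570137
[0.48729714 0.14443214 0.1049312 ] [-2.67468770e+00  1.64538455e+00 -2.62083180e-03] [ 1.58159175e-01  5.04990655e-01  1.97208634e+00 -1.28307770e-04
  6.62383058e-01  1.26125720e+00]
```

```bash
for i in 1 2; do python3 -m creep '[[[0,0,-0.741],[0.168,-0.678,0],-0.3],[[0,0,-1.482],[0.336,-1.356,0],-0.3],[[0,0,-2.223],[0.504,-2.034,0],-0.3],[[0,0,-2.964],[0.672,-2.712,0],-0.3],[[0,0,-3.705],[0.84,-3.39,0],-0.3]]'; done
python3 -m creep '[[[0,0,0],[0,0,0],-0.3],[[0,0,0],[0,0,-0.5],-0.3],[[0,0,0],[0,0,-1.0],-0.3],[[0,0,0],[0,0,-1.5],-0.3],[[0,0,0],[0,0,-1.8],-0.3]]'; python3 -m creep '[[[0,0,0],[0,0,-0.03],-0.3],[[0,0,0],[0,0,-0.06],-0.3],[[0,0,0],[0,0,-0.1],-0.3],[[0,0,0],[0,0,-0.1],-0.3],[[0,0,0],[0,0,-0.1],-0.3]]'
python3 - <<'E'
from h import *
d=snap('side','side4'); cv2.imwrite('pics/s4z.png',cv2.resize(d['img'][180:330,190:350],None,fx=4,fy=4,interpolation=cv2.INTER_CUBIC))
E
```

```text
time: 29.8
tcp_pos: [0.5291, -0.0265, 0.1034]
eef_rot: [-2.161, 2.28, -0.001]
ft_force: [-0.1, 0.1, -0.6]
grip_width: 0.0297
time: 30.3
tcp_pos: [0.5711, -0.1961, 0.1034]
eef_rot: [-1.505, 2.757, -0.0]
ft_force: [-0.0, 0.3, -0.4]
grip_width: 0.0299
time: 30.8
tcp_pos: [0.5703, -0.1938, 0.0115]
eef_rot: [1.513, -2.752, -0.002]
ft_force: [-0.2, -0.6, 0.0]
grip_width: 0.0299
time: 31.3
tcp_pos: [0.5712, -0.1948, 0.0082]
eef_rot: [-1.511, 2.754, -0.001]
ft_force: [0.3, 0.1, -0.5]
grip_width: 0.0299
```

View pics/s4z.png

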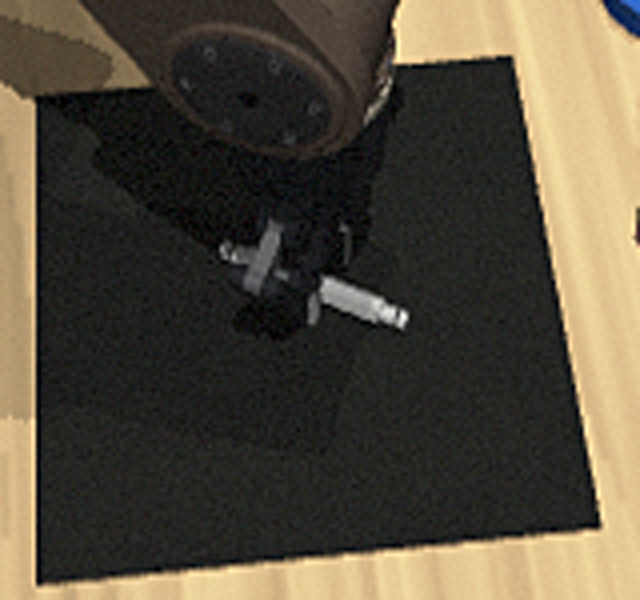

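The jaws straddle the shaft near its middle, around (290,285), and square to it. I'll lower and close.

```bash
python3 -m creep '[[[0,0,0],[0,0,-0.05],-0.3],[[0,0,0],[0,0,-0.05],-0.5],[[0,0,0],[0,0,-0.05],-0.7],[[0,0,0],[0,0,-0.05],-0.9],[[0,0,0],[0,0,-0.05],-1]]' 50; python3 -m creep '[[[0,0,0],[0,0,0],-1],[[0,0,0],[0,0,0],-1],[[0,0,0],[0,0,0],-1],[[0,0,0],[0,0,0],-1],[[0,0,0],[0,0,0],-1]]'; python3 -m creep '[[[0,0,0],[0,0,0.3],-1],[[0,0,0],[0,0,0.8],-1],[[0,0,0],[0,0,1.4],-1],[[0,0,0],[0,0,1.9],-1],[[0,0,0],[0,0,1.9],-1]]'
python3 - <<'E'
from h import *
d=snap('side','side5'); cv2.imwrite('pics/s5z.png',cv2.resize(d['img'][130:280,210:370],None,fx=4,fy=4,interpolation=cv2.INTER_CUBIC))
E
```

```text
time: 31.85
tcp_pos: [0.5709, -0.1947, 0.0051]
eef_rot: [1.511, -2.754, -0.0]
ft_force: [-1.4, 0.2, 2.6]
grip_width: 0.0119
time: 32.35
tcp_pos: [0.571, -0.1946, 0.0051]
eef_rot: [1.512, -2.754, 0.0]
ft_force: [-2.6, -0.4, 4.3]
grip_width: 0.012
time: 32.85
tcp_pos: [0.5724, -0.1952, 0.104]
eef_rot: [-1.51, 2.751, -0.008]
ft_force: [0.6, -0.1, -1.1]
grip_width: 0.0115
```

View pics/s5z.png

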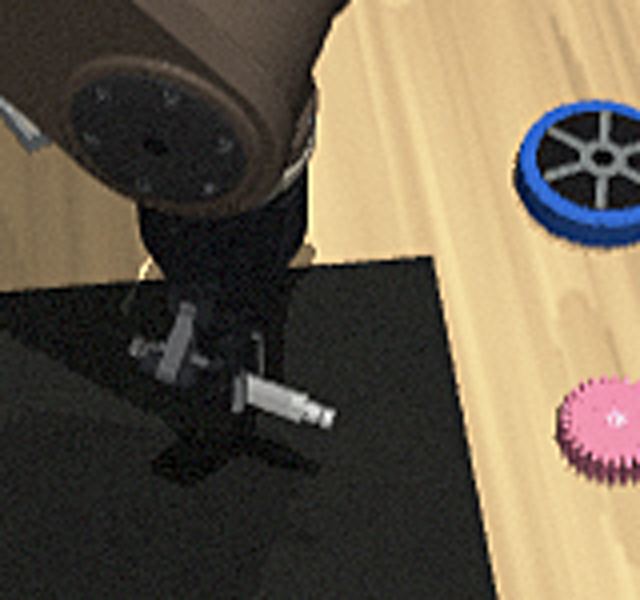

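The shaft is held level at about its middle. I'll carry it to the outline.

```bash
for i in 1 2; do python3 -m creep '[[[0,0,0.738],[-0.055,0.895,0],-1],[[0,0,1.477],[-0.109,1.79,0],-1],[[0,0,2.215],[-0.164,2.686,0],-1],[[0,0,2.954],[-0.218,3.581,0],-1],[[0,0,3.692],[-0.273,4.476,0],-1]]'; done;  python3 -m creep '[[[0,0,0],[0,0,0],-1],[[0,0,0],[0,0,-0.5],-1],[[0,0,0],[0,0,-1.0],-1],[[0,0,0],[0,0,-1.4],-1],[[0,0,0],[0,0,-1.6],-1]]'; python3 -m creep '[[[0,0,0],[0,0,0],-1],[[0,0,0],[0,0,0],-1],[[0,0,0],[0,0,-0.13],-1],[[0,0,0],[0,0,-0.25],-1],[[0,0,0],[0,0,-0.25],-1]]'; python3 -m creep '[[[0,0,0],[0,0,0],-1],[[0,0,0],[0,0,0],-1],[[0,0,0],[0,0,0],-1],[[0,0,0],[0,0,0],-1],[[0,0,0],[0,0,0],-1]]'
```

```text
time: 33.4
tcp_pos: [0.5566, 0.0309, 0.0992]
eef_rot: [2.168, -2.273, -0.002]
ft_force: [0.3, -0.2, -0.6]
grip_width: 0.0119
time: 33.9
tcp_pos: [0.5429, 0.2547, 0.0991]
eef_rot: [2.675, -1.645, -0.001]
ft_force: [1.3, -0.3, -1.3]
grip_width: 0.012
time: 34.4
tcp_pos: [0.5427, 0.2521, 0.0177]
eef_rot: [2.67, -1.651, -0.003]
ft_force: [0.1, 0.7, -0.5]
grip_width: 0.0119
time: 34.9
tcp_pos: [0.5434, 0.2528, 0.007]
eef_rot: [2.672, -1.651, -0.001]
ft_force: [0.7, 0.3, -1.6]
grip_width: 0.0119
time: 35.4
tcp_pos: [0.5437, 0.253, 0.0076]
eef_rot: [-2.673, 1.651, -0.0]
ft_force: [0.5, 0.2, -0.6]
grip_width: 0.0121
```

```bash
python3 -m creep '[[[0,0,0],[0,0,-0.01],-1],[[0,0,0],[0,0,-0.02],-1],[[0,0,0],[0,0,-0.02],-0.7],[[0,0,0],[0,0,-0.02],-0.65],[[0,0,0],[0,0,-0.02],-0.6]]'; python3 -m creep '[[[0,0,0],[0,0,0],-0.55],[[0,0,0],[0,0,0],-0.5],[[0,0,0],[0,0,0],-0.4],[[0,0,0],[0,0,0],-0.3],[[0,0,0],[0,0,0],-0.3]]';python3 -m creep '[[[0,0,0],[0,0,0.2],-0.3],[[0,0,0],[0,0,0.6],-0.3],[[0,0,0],[0,0,1.1],-0.3],[[0,0,0],[0,0,1.6],-0.3],[[0,0,0],[0,0,2.0],-0.3]]'; python3 -m creep '[[[0,0,0],[0,-0.9,0],-0.3],[[0,0,0],[0,-1.8,0],-0.3],[[0,0,0],[0,-2.7,0.1],-0.3],[[0,0,0],[0,-3.6,0.2],-0.3],[[0,0,0],[0,-4.5,0.3],-0.3]]';  python3 -m creep '[[[0,0,0],[0,-0.9,0],-0.3],[[0,0,0],[0,-1.8,0],-0.3],[[0,0,0],[0,-2.7,0.1],-0.3],[[0,0,0],[0,-3.6,0.2],-0.3],[[0,0,0],[0,-4.5,0.3],-0.3]]'
python3 - <<'E'
from h import *
d=snap('top','top6');cv2.imwrite('pics/tray6.png',cv2.resize(d['img'][165:330,85:230],None,fx=3.6,fy=3.6,interpolation=cv2.INTER_CUBIC))
d=snap('side','side6');cv2.imwrite('pics/side6z.png',cv2.resize(d['img'][75:175,175:320],None,fx=5,fy=5,interpolation=cv2.INTER_CUBIC))
E
```

```text
time: 35.9
tcp_pos: [0.5438, 0.253, 0.0066]
eef_rot: [-2.673, 1.651, -0.0]
ft_force: [0.2, -0.0, -0.5]
grip_width: 0.0171
time: 36.4
tcp_pos: [0.5437, 0.2529, 0.0065]
eef_rot: [2.673, -1.651, 0.0]
ft_force: [0.4, -0.4, -0.1]
grip_width: 0.0298
time: 36.9
tcp_pos: [0.5438, 0.2531, 0.1087]
eef_rot: [-2.672, 1.65, -0.001]
ft_force: [0.4, 0.1, -0.1]
grip_width: 0.0296
time: 37.4
tcp_pos: [0.5435, 0.0263, 0.1225]
eef_rot: [-2.673, 1.651, -0.001]
ft_force: [0.4, 0.8, 0.9]
grip_width: 0.0301
time: 37.9
tcp_pos: [0.5434, -0.199, 0.1376]
eef_rot: [-2.673, 1.651, -0.001]
ft_force: [0.1, 0.3, -1.2]
grip_width: 0.0302
```

View pics/tray6.png

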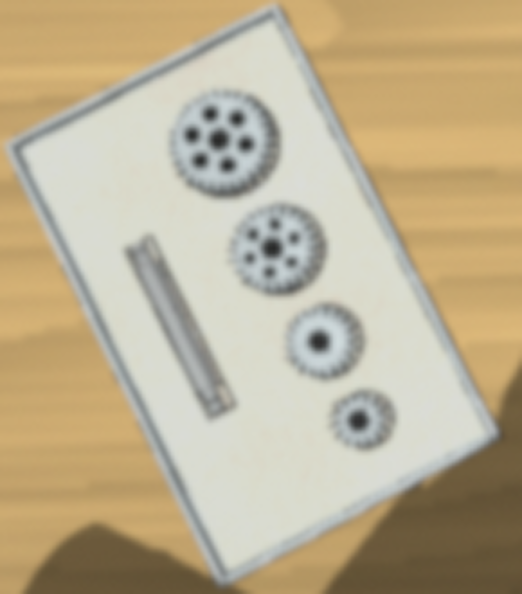

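View pics/side6z.png

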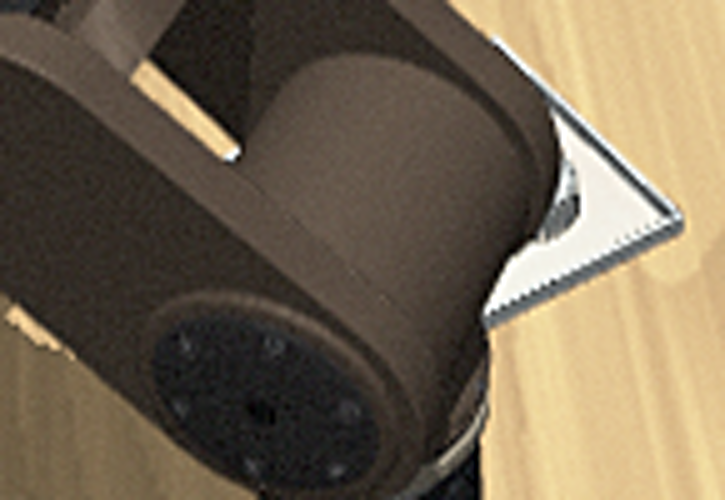

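The top view shows all four gears in place, the 30 mm bore at (357,420). The shaft lies in its outline, perhaps a bit left of the centre line. The arm blocks the side view, so I'll move it away.

```bash
for i in 1 2; do python3 -m creep '[[[0,0,0],[-0.35,-0.65,0.1],-0.3],[[0,0,0],[-0.7,-1.3,0.2],-0.3],[[0,0,0],[-1.05,-1.95,0.3],-0.3],[[0,0,0],[-1.4,-2.6,0.4],-0.3],[[0,0,0],[-1.75,-3.25,0.5],-0.3]]'; done
python3 - <<'E'
from h import *
t=snap('top','top7');d=snap('side','side7')
Z=lambda im,x,y,w,h,s:cv2.resize(im[y:y+h,x:x+w],None,fx=s,fy=s,interpolation=cv2.INTER_CUBIC)
cv2.imwrite('pics/side7z.png',Z(d['img'],175,75,145,100,5))
cv2.imwrite('pics/top7z.png',Z(t['img'],112,222,60,65,9))
for z in(.014,): print([tray(p)*1000 for p in ray(t,[pxm(219,140),pxm(272,248),pxm(319,341),pxm(357,420)],.024)])
E
```

```text
time: 38.5
tcp_pos: [0.4555, -0.3601, 0.1624]
eef_rot: [2.673, -1.65, 0.001]
ft_force: [-0.2, 0.9, 0.5]
grip_width: 0.03
time: 39.0
tcp_pos: [0.3681, -0.5226, 0.1874]
eef_rot: [2.673, -1.65, 0.0]
ft_force: [1.0, 0.0, 0.1]
grip_width: 0.0301
[np.complex128(0.4585183884283348+0.7749719960057082j), np.complex128(71.51916716405373+0.10893477166784571j), np.complex128(132.14074374211117+0.23433197007478174j), np.complex128(182.4480024965566-0.6306134444487577j)]
```

View pics/side7z.png

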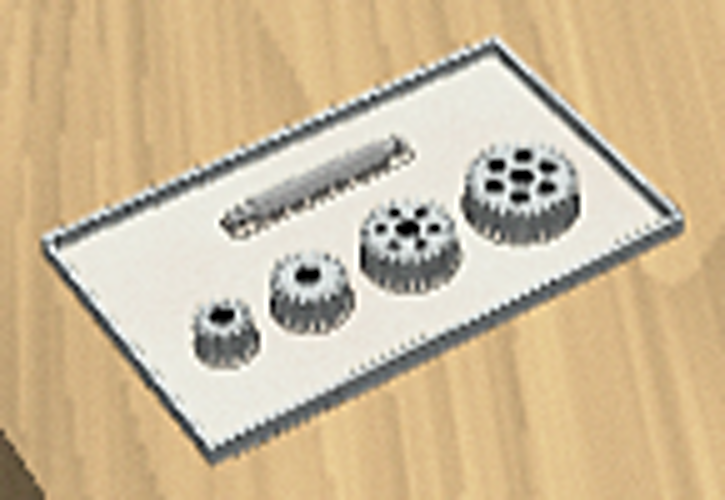

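View pics/top7z.png

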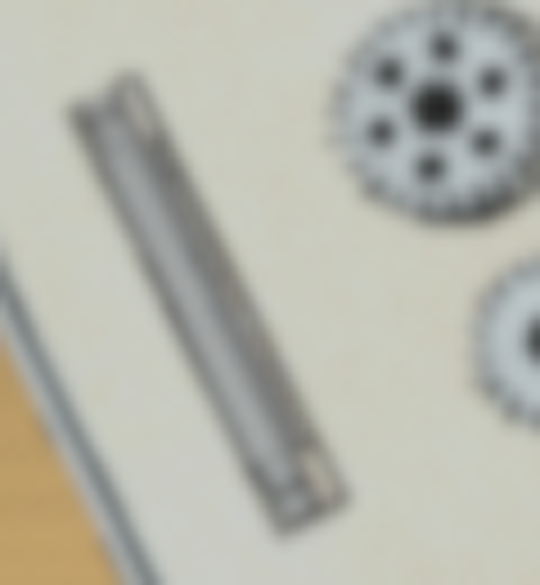

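The shaft looks off-centre away from the circles, since white paper shows on the circle side at both ends. I'll measure this with cross-profiles in both views.

```bash
python3 - <<'E'
from h import *
ys=np.arange(-.014,.0141,.001); xs=np.arange(-.034,.0341,.001)
for f in('top7','side7'):
    d=load(f); g=cv2.cvtColor(d['img'],cv2.COLOR_BGR2GRAY).astype(np.float32)
    for nm,xr in(('low x',xs[:30]),('high x',xs[-30:])):
        r=[]
        for y in ys:
            w=M60+K*(.084+xr+1j*(y-.072)); q=proj(d,np.c_[w.real,w.imag,np.full(len(xr),.0167)]).astype(np.float32)
            r.append(cv2.remap(g,q[None,:,0],q[None,:,1],cv2.INTER_CUBIC).mean())
        print(f,nm,' '.join(f'{a*1000:.0f}:{b:.0f}' for a,b in zip(ys,r)))
E
```

```text
top7 low x -14:201 -13:201 -12:201 -11:201 -10:199 -9:195 -8:186 -7:172 -6:156 -5:142 -4:137 -3:141 -2:149 -1:157 -0:161 1:161 2:158 3:151 4:142 5:132 6:125 7:122 8:121 9:122 10:125 11:132 12:147 13:165 14:181
top7 high x -14:201 -13:201 -12:201 -11:201 -10:200 -9:196 -8:188 -7:176 -6:160 -5:146 -4:141 -3:144 -2:153 -1:160 -0:164 1:164 2:160 3:152 4:143 5:134 6:127 7:125 8:126 9:128 10:131 11:136 12:147 13:163 14:179
side7 low x -14:234 -13:235 -12:233 -11:229 -10:222 -9:211 -8:198 -7:187 -6:179 -5:174 -4:171 -3:168 -2:163 -1:156 -0:150 1:146 2:145 3:146 4:146 5:142 6:134 7:122 8:107 9:92 10:81 11:81 12:93 13:113 14:136
side7 high x -14:235 -13:235 -12:234 -11:231 -10:223 -9:212 -8:200 -7:188 -6:180 -5:176 -4:174 -3:171 -2:166 -1:158 -0:151 1:147 2:146 3:147 4:146 5:142 6:134 7:123 8:109 9:96 10:89 11:92 12:105 13:125 14:146
```

```bash
python3 - <<'E'
from h import *
d=load('side7'); m=lambda u,v:((u+.5)/5-.5+175,(v+.5)/5-.5+75)
print([np.round(tray(p)*1000,1) for p in ray(d,[m(524,178),m(410,229),m(308,275),m(221,316)],.024)])
# synthesize: render shaft at offsets a, compare by edge/mask: hex faces with fitted gray levels onto the empty-tray picture
from scipy.optimize import nnls, minimize
h=.00635; c=h/np.cos(np.pi/6)
def W(x,y,z): w=M60+K*(.084+x+1j*(y-.072)); return np.array([w.real,w.imag,.004+z])
for f0,f,off in(('top0','top7',0),('side0','side7',0)):
    A=load(f0); B=load(f); S=8
    ga=cv2.cvtColor(A['img'],cv2.COLOR_BGR2GRAY).astype(float); gb=cv2.cvtColor(B['img'],cv2.COLOR_BGR2GRAY).astype(float)
    q=proj(B,[W(sx*.06,sy*.014,0) for sx in(-1,1) for sy in(-1,1)]); x0,y0=np.floor(q.min(0)-3).astype(int); x1,y1=np.ceil(q.max(0)+3).astype(int)
    pa,pb=ga[y0:y1,x0:x1],gb[y0:y1,x0:x1]
    C=tray((lambda R,t:(-R.T@t))(cv2.Rodrigues(B['rvec'])[0],B['tvec'].ravel()))
    def mask(poly):
        im=np.zeros(((y1-y0)*S,(x1-x0)*S),np.float32)
        p=((proj(B,poly)-[x0,y0]+.5)*S).round().astype(np.int32); cv2.fillConvexPoly(im,cv2.convexHull(p),1.)
        im=cv2.GaussianBlur(im,(0,0),S*.6); return cv2.resize(im,(x1-x0,y1-y0),interpolation=cv2.INTER_AREA)
    def cost(p,full=0):
        dx,dy,th=p[0]/1e3,p[1]/1e3,np.radians(p[2]); T=lambda x,y,z:W(dx+x*np.cos(th)-y*np.sin(th),dy+y*np.cos(th)+x*np.sin(th),z)
        V=[(c*np.cos(k*np.pi/3),h+c*np.sin(k*np.pi/3)) for k in range(6)]
        cols=[];occ=0
        whole=mask([T(x,*v) for v in V for x in(-.04,.04)])
        top=mask([T(x,*v) for v in(V[1],V[2]) for x in(-.04,.04)])
        near=mask([T(x,*v) for v in(V[0],V[1]) for x in(-.04,.04)])
        ends=sum(mask([T(x,.0048*np.cos(t),h+.0048*np.sin(t)) for t in np.linspace(0,6.28,16) for x in xx]) for xx in((-.055,-.04),(.04,.055)))
        occ=np.clip(whole+ends,0,1); cols=[top,near,np.clip(whole-top-near,0,1),np.clip(ends-whole,0,1)*1.0]
        # soft shadow strips either side on the paper
        for s in(-1,1): cols.append(-mask([T(x,s*y,0) for y in(.0055,.0115) for x in(-.05,.05)])*(1-occ)*0+ -mask([T(x,s*y,0) for y in(.005,.011) for x in(-.05,.05)])*(1-occ))
        X=np.array([k.ravel() for k in cols]+[(pa*(1-occ)).ravel()]).T
        s,r=nnls(X,pb.ravel()); return (r,s.round(2)) if full else r
    best=min(((cost((dx,dy,0)),dx,dy) for dx in(-2,0,2) for dy in range(-5,6)))
    r=minimize(cost,[best[1],best[2],0],method='Nelder-Mead',options=dict(initial_simplex=[[best[1],best[2],0],[best[1]+1,best[2],0],[best[1],best[2]+1,0],[best[1],best[2],1.5]]))
    print(f,r.x.round(2),cost(r.x,1),'dy scan',[round(cost((r.x[0],y,r.x[2])),1) for y in range(-4,5)])
E
```

```text
[np.complex128(-1.8-2.6j), np.complex128(69.4-4.4j), np.complex128(130.9-5.6j), np.complex128(182.5-5.6j)]
top7 [0.29 1.02 0.38] (481.6338703923764, array([157.14, 112.23, 141.33, 132.41,  15.41,   3.64,   1.05])) dy scan [527.7, 539.7, 540.1, 525.6, 494.3, 482.3, 491.1, 501.6, 520.0]
side7 [ 1.95 -1.32 -0.61] (1575.282106362926, array([161.29, 102.67, 186.29, 126.54,   0.  ,   0.  ,   1.06])) dy scan [1588.3, 1579.5, 1576.3, 1576.8, 1581.3, 1593.6, 1605.7, 1624.4, 1638.0]
```

The top view fits the shaft centred to about 1 mm, but the side view disagrees by several mm for everything. I'll check the side calibration against the printed crosses in the first side picture.

```bash
python3 - <<'E'
from h import *
d=load('side0');cv2.imwrite('pics/side0z.png',cv2.resize(d['img'][75:175,175:320],None,fx=5,fy=5,interpolation=cv2.INTER_CUBIC))
E
```

```text
(no output)
```

View pics/side0z.png

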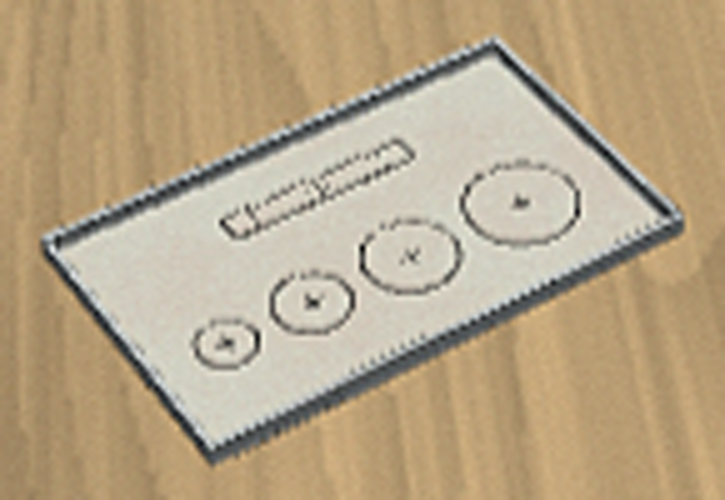

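Side0 shows the crosses at (521,202), (410,255), (313,301) and (226,343), with the shaft mark centred near (316,188).

```bash
python3 - <<'E'
from h import *
d=load('side0'); m=lambda u,v:((u+.5)/5-.5+175,(v+.5)/5-.5+75)
print([np.round(tray(p)*1000,1) for p in ray(d,[m(521,202),m(410,255),m(313,301),m(226,343),m(316,188)],.004)])
for M in(M60,M60+K*.071,M60+K*.132,M60+K*.183): print([((q+.5-[175,75])*5-.5).round(0) for q in proj(d,[[M.real,M.imag,.004],[M.real,M.imag,.024]])])
E
```

```text
[np.complex128(-2-6.1j), np.complex128(69.4-5.9j), np.complex128(129.5-6j), np.complex128(182-5.6j), np.complex128(83.4-78.7j)]
[array([524., 210.]), array([524., 182.])]
[array([414., 263.]), array([412., 235.])]
[array([315., 310.]), array([312., 282.])]
[array([230., 350.]), array([226., 323.])]
```

```bash
python3 - <<'E'
from h import *
ys=np.arange(-.014,.0141,.001)
A,B=load('top0'),load('top7')
def prof(d,xr,z):
    g=cv2.cvtColor(d['img'],cv2.COLOR_BGR2GRAY).astype(np.float32); r=[]
    for y in ys:
        w=M60+K*(.084+xr+1j*(y-.072)); q=proj(d,np.c_[w.real,w.imag,np.full(len(xr),z)]).astype(np.float32)
        r.append(cv2.remap(g,q[None,:,0],q[None,:,1],cv2.INTER_CUBIC).mean())
    return np.array(r)
for x in(-.0475,.0475):
    xr=x+np.arange(-.004,.0041,.001)
    print('end',x,' '.join(f'{y*1000:.0f}:{a:.0f}/{b:.0f}' for y,a,b in zip(ys,prof(A,xr,.0104),prof(B,xr,.0104))))
d=B['img']
a=cv2.resize(A['img'][222:287,112:172],None,fx=6.5,fy=6.5,interpolation=cv2.INTER_NEAREST);b=cv2.resize(d[222:287,112:172],None,fx=6.5,fy=6.5,interpolation=cv2.INTER_NEAREST)
# overlay outline on floor and expected shaft silhouette (y offset 0) at z of axis
for im in(b,):
    for (L,Wd,z,col) in((.057,.009,.004,(0,0,255)),(.055,.0048,.0104,(0,200,0)),(.040,.00367,.0167,(255,0,0))):
        w=[M60+K*(.084+sx*L+1j*(sy*Wd-.072)) for sx,sy in((-1,-1),(1,-1),(1,1),(-1,1))]
        q=(proj(B,[[p.real,p.imag,z] for p in w])-[112,222]+.5)*6.5
        cv2.polylines(im,[q.round().astype(int).reshape(-1,1,2)],True,col,1)
cv2.imwrite('pics/cmp.png',np.hstack([a,b]))
E
```

```text
end -0.0475 -14:190/201 -13:189/201 -12:187/199 -11:184/195 -10:177/187 -9:166/174 -8:156/157 -7:151/139 -6:155/127 -5:165/122 -4:176/124 -3:183/130 -2:187/137 -1:188/142 -0:188/143 1:188/141 2:188/136 3:188/134 4:187/135 5:185/142 6:180/151 7:171/156 8:159/155 9:149/151 10:146/153 11:153/163 12:166/176 13:178/189 14:185/197
end 0.0475 -14:191/202 -13:191/201 -12:190/201 -11:188/199 -10:183/194 -9:175/184 -8:163/169 -7:154/152 -6:152/136 -5:159/127 -4:169/126 -3:178/131 -2:183/138 -1:185/142 -0:185/141 1:185/137 2:185/131 3:185/128 4:185/131 5:184/141 6:181/152 7:174/160 8:164/160 9:154/157 10:149/155 11:153/161 12:163/173 13:175/186 14:183/195
```

View pics/cmp.png

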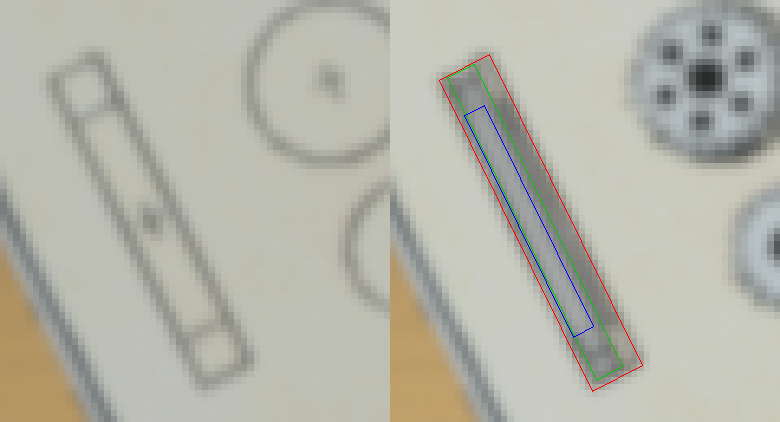

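In the overlay, the shaft sits on its expected silhouette for a centred pose. Across the outline it is off by no more than about 1 mm, and along it about 0.3 mm. I'm handing in.

```bash
python3 -c "
from station import order; print(order.finish_job())"
```

```text
the job is handed in; nothing more can be done
None
```

All four gears are flat in their circles, largest to smallest, and the hex shaft lies in the long outline. I placed the gears in size order, then the shaft, let go of everything and moved the arm well clear. The job was handed in at about 39 s on the robot's clock, and the green, orange and pink look-alikes were not touched.

**Top camera, final check:**

| Part | Off along the row (mm) | Off across the row (mm) |
|---|---|---|
| 60 mm gear | 0.5 | 0.8 |
| 50 mm gear | 0.5 | 0.1 |
| 40 mm gear | 0.1 | 0.2 |
| 30 mm gear | -0.6 | -0.6 |
| Shaft | about 0.3 | -0.5 to +1.0, depending on method |

The shaft is turned about 0.3–0.4° from the outline.

**Where checks disagreed:** the side camera's readings were about 6 mm off the top camera's even for the printed crosses. Measured against those crosses, it put the 30, 40 and 50 mm gears within about 1.5 mm of centre, but read the 60 mm gear about 3.5 mm off. Its model fit for the shaft was poor and implied about 5 mm off centre. In the side picture itself, paper shows between the shaft and the outline's near edge, which rules out a 5 mm shift that way. I relied on the top view, which is sharper and matches the marks' known spacing to 0.3%.

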